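# Draw the bus bar out of the cue desk chassis

## Robot

A 7-joint arm with a two-finger parallel gripper is mounted at the origin on the work surface. World frame = base frame: x ahead of the robot, y to its left, z up, the work surface at z = 0. Lengths are in m, angles in rad, forces in N, time in s.
With the tool pointing down it reaches from about 0.425 to 0.925 m from the base axis. Payload 6.8 kg.
Tool frame: the origin (TCP) lies at the very end of the fingers, on their centre line; the grasp point (between the pads) lies 19 mm behind it; z points along the fingers, y is the line along which they close (so a half turn about z gives the same grasp; the last joint's range is limited). The gripper opens to 85 mm and grips with 20 to 120 N. Pads are 22 mm wide; open, the fingers measure 114 mm over their backs; the gripper's body (76 mm by 85 mm) begins 54 mm behind the grasp point. The pads swing forward as they close: fully open they stand 13 mm farther back than shut.
Start: joints at [-1.442, 0.477, 0.022, 1.555, -0.011, 1.109, -0.083], TCP at [0.158, 0.656, 0.231] pointing down, gripper open.
Joint ranges: [-2.96, 2.96], [-0.34, 2.1], [-1.41, 1.46], [0.24, 2.44], [-1.37, 4.51], [0.17, 1.92], [-2.96, 2.96]. Speed limits (rad/s): [2.39, 2.39, 3.14, 3.14, 3.14, 3.14, 3.14].

## Interface

Orientations are given as a rotation vector (axis times angle).
In Python, from bench import monitor, optics, r gives the robot as it stands.
- The arm moves only by the shell command python3 -m crank 'ROWS' [OPENING] [FORCE]. ROWS is JSON, a list of rows, each a list of 2 entries, a list of its own where there are three numbers: the shift along the tool's x, y, z in cm, then the turn, a rotation vector about the tool's x, y, z in rad. A call has 1 to 5 rows; each row shifts and turns the commanded pose from where the row before left it, along the tool's axes as they then stand; what a row does not reach is not made up. A row lasts 1/10 s, in which the tool goes at most 50 mm and 8.59 degrees, less where a joint would pass 70% of its speed; a pose out of reach is approached as far as the arm can. A call is refused whole if a number of a shift passes 5 or a number of a turn 0.15, either way. A call with a gripper value outside its range is refused whole. OPENING is the finger opening in cm, from 0 to 8.54, set as the call begins (- or left out, the last holds). The fingers move at their own pace and stop on an object; FORCE is the grip in N (left out, the last holds). Time passes only in rows, so rows that do not move let the fingers close. It gives the time, the measured TCP pose, the force, the opening and the grip force at its end, in the units of the state.
- monitor.get_obs(): the state, without advancing time (a new reading comes with each control period).
- optics.grab_frame(name): name is "side" or "top"; returns (picture, depth): 480x640x3 uint8, red, green, blue; 480x640 float32, m along the optical axis (not along the pixel's ray), 0 where there is no reading.
- optics.camera_model(name): a dict with "vertical_fov" (degrees; the focal length in pixels is half the picture's height over the tangent of half this angle, whatever the lens; pixels are square), "cx", "cy" (the principal point, pixels), "D" ([k1, k2, p1, p2, k3] as OpenCV has them; the pictures are not rectified), "R" (3x3) and "t" (3): a world point X has camera coordinates R X + t. Camera axes: x right, y down, z forward; pixel columns grow to the right and rows downward; lengths in m; the calibration is good to about 2 mm. A picture is of the moment at which its call begins. camera_model takes no time and is no camera call.
- r.hand_in(): hands the job in; it is judged then, once.
The state is a dict: "clock": time; "joints": joint angles; "qvel": joint speeds; "tau": joint torques, N m; "tcp_pos": TCP position; "orientation": TCP orientation; "contact_force": force on the tool from outside, world axes, zero at the start; "moment": the same for the moment, N m; "grip_width": finger opening in m; "gripper_force": force on a finger pad.
Only numpy, scipy, OpenCV 4.12 (cv2) and the standard library are available. Lean on these libraries where they do the work, as an engineer would, in place of code of your own. Each camera call takes 0.05 s, during which the arm holds its last target. There are 200 camera calls.

## Task

First take the flat steel strap off the hatch of the grey chassis, lay it flat in the long empty compartment of the wooden parts tray and let go of it. Then draw the long brass bar out of the chassis through the hatch, which is shorter than the bar, so it has to be slid under one lip, tilted and threaded out end first. Finish while still holding the bar motionless in the gripper, with the whole bar at least 5 cm above the chassis's top panel, resting on nothing, and leave everything else where it is.

Things in the scene. Friction and masses are not known exactly. Their poses are not given: they have to be found in the camera images.
- chassis: Grey hollow steel housing fixed to the bench, 354 mm long (its x), 160 mm wide (y), 60 mm high (z up); origin: centre of its underside. Inner floor 10 mm above the origin, walls 5 mm thick (inside 344 x 150 mm), top panel 4 mm thick (underside at 56 mm). Only opening: the hatch in the middle of the top panel, 130 mm along x by 120 mm along y; lips cover both ends of the inside.
- hatch (a point): Centre of the hatch, level with the upper face of the top panel; axes as the chassis.
- bar: Loose square brass bar, 210 mm long (its x), 12 x 12 mm thick, about 0.25 kg, with a white ceramic clamp block 20 mm long, 24 mm wide, 12 mm high round its middle. Origin: centre of its underside, z up. It lies flat on the inner floor of the chassis, roughly along the chassis's x, its middle below the hatch, both ends hidden under the lips.
- bar_end_a (a point): Middle of the bar's +x end face, 105 mm from the bar's middle.
- bar_end_b (a point): Middle of the bar's -x end face, 105 mm from the bar's middle.
- strap: Loose flat steel strap, 155 mm long (its x), 32 mm wide (y), 6 mm thick, about 0.18 kg, with an upright lug at its middle to grip: 26 mm along x, 10 mm along y, top 44 mm above the strap's underside. Origin: centre of the underside, z up. It starts lying across the hatch on the top panel, its x roughly along the chassis's y.
- tray: Low wooden parts tray fixed to the bench, 196 mm long (its x), 136 mm wide (y), walls 4 mm thick, 16 mm high, floor 4 mm thick; origin: centre of its underside. A partition along x makes one long empty compartment on its +y side; the -y side is divided into two short ones, which hold the lens and the lamp ring.
- long_slot (a point): Centre of the floor of the tray's long compartment (inside 188 mm along x by 58 mm along y), 4 mm above the bench, 35 mm to the +y side of the tray's origin; axes as the tray.
- lens: Red glass bullseye lens, 48 mm across, 18 mm high, in a short compartment of the tray; leave it. Origin at the centre of its underside.
- lamp_ring: Brass lamp ring, 54 mm across, 10 mm high, in a short compartment of the tray; leave it. Origin at the centre of its underside.
- switch_cover: Black bakelite switch cover, 50 x 36 x 22 mm, lying on the chassis's top panel on the lip at its +x end; leave it. Origin at the centre of its underside.
- socket_wrench: Steel wrench, 190 mm long, lying on the bench to the robot's left; leave it.
- screwdriver: Screwdriver, 200 mm long, lying on the bench to the robot's right; leave it.

How it is judged:
On the way, in this order (a step that is already met when the one before it is completed fails the run):
1. the strap lies flat in the long compartment, let go (x of strap in the frame of long_slot between -0.016 and 0.016 m and y of strap in the frame of long_slot between -0.014 and 0.014 m and z of strap in the frame of long_slot between -0.004 and 0.004 m and angle between strap's own z axis and vertical below 0.06 rad and contact force between the fingers and strap below 0.2 N), for 0.2 s.
2. the bar is tilted through the hatch: one end above the top panel, the other still below it (((z of bar_end_a in the frame of chassis above 0.066 m and z of bar_end_b in the frame of chassis below 0.056 m) or (z of bar_end_b in the frame of chassis above 0.066 m and z of bar_end_a in the frame of chassis below 0.056 m))), for 0.1 s.
At the end, for the whole second after the job is handed in: Bar gripped, slower than 30 mm/s, both end centres at least 50 mm above the chassis top panel, touching neither chassis nor tray; strap let go, flat (0.06 rad, 4 mm in height) in the long compartment within 16 mm along and 14 mm across of its centre (all of step 1 and z of each of bar_end_a, bar_end_b in the frame of chassis above 0.11 m and contact force between the fingers and bar above 1 N and contact force between bar and chassis below 0.1 N and contact force between bar and tray below 0.1 N and linear speed of bar below 0.03 m/s); the arm keeps its last pose, push and grip.
It fails at once if another loose thing (lens, lamp ring, switch cover, wrench, screwdriver) is moved by more than 25 mm (distance of any of lens, lamp_ring, switch_cover, socket_wrench, screwdriver from where it was at the start of the episode above 0.025 m).
It also fails if it takes over 54 s, if anything falls off the work surface, if the arm or the gripper's body presses on something with over 40 N, if the wrist force passes 120 N, or if a joint passes its speed limit or range.

## Working session

There is one attempt and no reset: what is moved stays moved. The work goes in short steps, Python scripts to look and compute and a shell command to move; the robot and the scene stay as the last step left them, time stands still between calls to the robot, and variables do not carry over. Pictures are saved under pics/ and viewed, at most 10 in all, crops included, and the job is handed in when it is done.

```bash
ls; mkdir -p pics
cat > h.py <<'E'
import numpy as np, cv2
from scipy.spatial.transform import Rotation as Ro
from bench import monitor, optics, r
def K(n):
    m=optics.camera_model(n); f=240/np.tan(np.radians(m["vertical_fov"])/2)
    return np.array([[f,0,m["cx"]],[0,f,m["cy"]],[0,0,1.]]),np.array(m["D"],float),np.array(m["R"]),np.array(m["t"])
def ray(n,px,z):
    k,D,R,t=K(n); u=cv2.undistortPoints(np.array(px,float).reshape(-1,1,2),k,D).reshape(-1,2)
    d=np.c_[u,np.ones(len(u))]@R; c=-R.T@t
    return c+d*((z-c[2])/d[:,2])[:,None]
def cloud(n,dep):
    k,D,R,t=K(n); v,u=np.mgrid[0:480,0:640]
    q=cv2.undistortPoints(np.stack([u,v],-1).reshape(-1,1,2).astype(float),k,D).reshape(-1,2)
    P=np.c_[q,np.ones(len(q))]*dep.reshape(-1,1)
    return ((P-t)@R).reshape(480,640,3)
def proj(n,X):
    k,D,R,t=K(n); return cv2.projectPoints(np.array(X,float).reshape(-1,1,3),cv2.Rodrigues(R)[0],t,k,D)[0].reshape(-1,2)
def save(name,im): cv2.imwrite("pics/"+name,im[...,::-1])
E
python3 - <<'E'
from h import *
for n in("top","side"):
    im,d=optics.grab_frame(n); save(n+"0.png",im); np.savez("f_"+n,im=im,d=d)
    k,D,R,t=K(n); print(n,k[0,0],D,-R.T@t,R.round(2).tolist())
o=monitor.get_obs(); print(o)
E
```

```text
pics
top 611.299933270542 [-0.12262409  0.          0.          0.          0.        ] [0.44662859 0.01556127 1.32120589] [[0.03, -1.0, 0.0], [-0.99, -0.03, -0.11], [0.11, 0.0, -0.99]]
side 438.75245654947213 [-0.03613552  0.          0.          0.          0.        ] [0.29949755 0.54485977 0.84574867] [[-0.88, -0.47, -0.0], [-0.36, 0.69, -0.63], [0.29, -0.55, -0.78]]
{'clock': 0.1, 'joints': array([-1.4420998 ,  0.47773064,  0.02235029,  1.55636665, -0.01147173,
        1.10931379, -0.08308425]), 'qvel': array([ 0.00013507, -0.00063773,  0.00049367, -0.00349088, -0.00088427,
        0.00055445, -0.00023153]), 'tau': array([ 4.48106584e-03, -5.97753847e+01,  1.61356084e+00, -2.81951934e+01,
        1.27954641e-02,  5.01832488e-03,  8.04009233e-06]), 'tcp_pos': array([0.15824443, 0.65562599, 0.23040831]), 'orientation': array([-3.71020294e-01, -3.11955817e+00,  2.65375377e-03]), 'contact_force': array([-0.42070136,  0.35562881, -0.08876112]), 'moment': array([-0.04130969, -0.02978101, -0.00578519]), 'gripper_force': 0.0, 'grip_width': 0.08553220383279508}
```

View pics/top0.png

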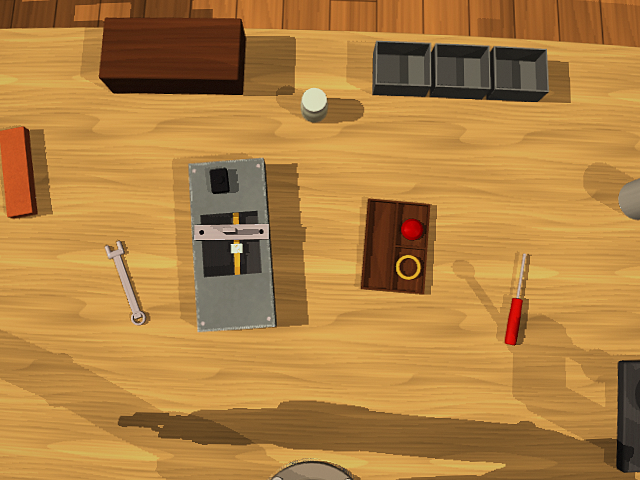

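View pics/side0.png

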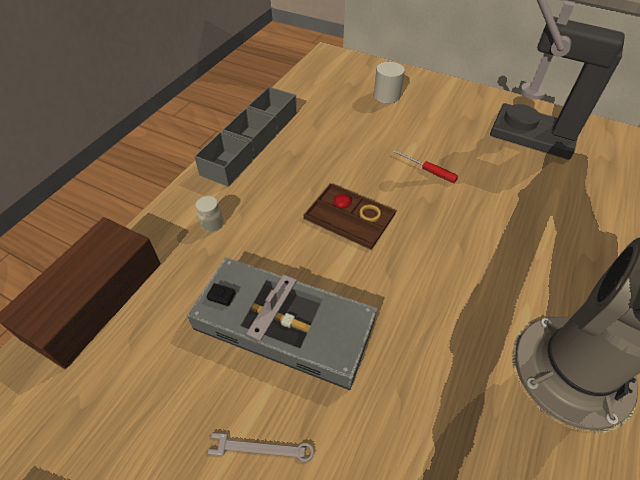

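Top view: the chassis spans corners (190,164)–(275,330), +x end (switch cover at 220,180) pointing up the picture; strap at (232,232), bar column x≈237 with white block (237,248); tray (362–436, 199–293) with the empty compartment on its left (+y). The side view agrees, with nothing else close by.

```bash
cat > m.py <<'E'
from h import *
f=np.load("f_top.npz"); im,d=f["im"],f["d"]; P=cloud("top",d); ok=d>0
u,v=np.meshgrid(np.arange(640),np.arange(480))
def box(roi,z0,z1,extra=None):
    a,b,c,e=roi; m=ok&(u>a)&(u<b)&(v>c)&(v<e)&(P[...,2]>z0)&(P[...,2]<z1)
    if extra is not None: m&=extra
    return m
def rect(m,z):
    m=cv2.morphologyEx(m.astype(np.uint8),cv2.MORPH_OPEN,np.ones((2,2),np.uint8))
    c=max(cv2.findContours(m,cv2.RETR_EXTERNAL,cv2.CHAIN_APPROX_NONE)[0],key=cv2.contourArea)
    X=ray("top",c.reshape(-1,2),z)[:,:2]
    R=cv2.minAreaRect((X*1000).astype(np.float32)); return R,cv2.boxPoints(R)
ch=(170,300,140,350)
r_,b=rect(box(ch,.045,.125),.06); print("chassis",r_)
# chassis strictly by plane
m=box(ch,.055,.064); X=P[m]; print("plane z",np.median(X[:,2]),np.ptp(X[:,0]),np.ptp(X[:,1]))
hole=cv2.morphologyEx(box((195,270,195,290),-.01,.05).astype(np.uint8),cv2.MORPH_OPEN,np.ones((3,3)))
ys,xs=np.nonzero(hole); H=ray("top",np.c_[xs,ys],.06)[:,:2]; print("hole",cv2.minAreaRect((H*1000).astype(np.float32)))
hsv=cv2.cvtColor(im,cv2.COLOR_RGB2HSV)
yel=(hsv[...,0]>12)&(hsv[...,0]<32)&(hsv[...,1]>140)&(hsv[...,2]>110)
mb=yel&(u>205)&(u<262)&(v>208)&(v<276)
ys,xs=np.nonzero(mb); B=ray("top",np.c_[xs,ys],.022)[:,:2]; print("bar n",len(B),B.min(0),B.max(0),"depthz",np.median(P[mb][:,2]))
print("bar line",cv2.fitLine(B.astype(np.float32),cv2.DIST_HUBER,0,.01,.01).ravel(),cv2.minAreaRect((B*1000).astype(np.float32)))
wh=(hsv[...,1]<45)&(hsv[...,2]>190)&(u>222)&(u<250)&(v>240)&(v<262)
ys,xs=np.nonzero(wh);W=ray("top",np.c_[xs,ys],.022)[:,:2]; print("block",len(W),cv2.minAreaRect((W*1000).astype(np.float32)),"px",xs.min(),xs.max(),ys.min(),ys.max())
# strap
st=(hsv[...,1]<60)&(hsv[...,2]>120)&(u>188)&(u<274)&(v>218)&(v<244)&~(wh)
ms=box((186,276,216,246),.0625,.075)
print("strap depth rect",rect(ms,.066)[0])
lug=box((186,276,205,260),.085,.125); L=P[lug]; print("lug",len(L),L.mean(0) if len(L) else 0, np.median(L[:,2]),cv2.minAreaRect((L[:,:2]*1000).astype(np.float32)))
tr=box((345,450,185,305),.008,.04); print("tray",rect(cv2.morphologyEx(tr.astype(np.uint8),cv2.MORPH_CLOSE,np.ones((5,5)))>0,.016)[0])
vis=im.copy(); vis[mb]=(255,0,255); vis[wh]=(0,0,255); vis[ms]=(0,255,0); vis[lug]=(255,0,0)
save("vis.png",cv2.resize(np.hstack([vis[140:350,170:300],im[140:350,170:300]]),None,fx=2.8,fy=2.8,interpolation=0))
E
python3 m.py
```

```text
chassis ((566.6250610351562, 183.18052673339844), (355.6568908691406, 162.48699951171875), 6.0566935539245605)
plane z 0.060177912204030584 0.36634630048530514 0.1954853764375694
hole ((584.1141967773438, 173.4954071044922), (158.6450653076172, 146.72792053222656), 6.070261478424072)
bar n 216 [0.50698942 0.16959058] [0.64031125 0.18788923] depthz 0.022077259681370892
bar line [0.99751925 0.07039411 0.57565504 0.1787709 ] ((573.6290893554688, 178.46861267089844), (133.48326110839844, 11.571767807006836), 3.5860469341278076)
block 84 ((562.5933837890625, 178.20358276367188), (17.176523208618164, 21.661184310913086), 1.6879794597625732) px 231 241 244 252
strap depth rect ((590.6437377929688, 182.66522216796875), (31.298404693603516, 154.34205627441406), 1.656899333000183)
lug 87 [0.59200636 0.1829301  0.10226157] 0.10388282988800218 ((592.3717041015625, 183.4213104248047), (11.077049255371094, 25.4127140045166), 0.6493494510650635)
tray ((576.0137329101562, -165.64999389648438), (136.34828186035156, 197.6223907470703), 86.56114196777344)
```

View pics/vis.png

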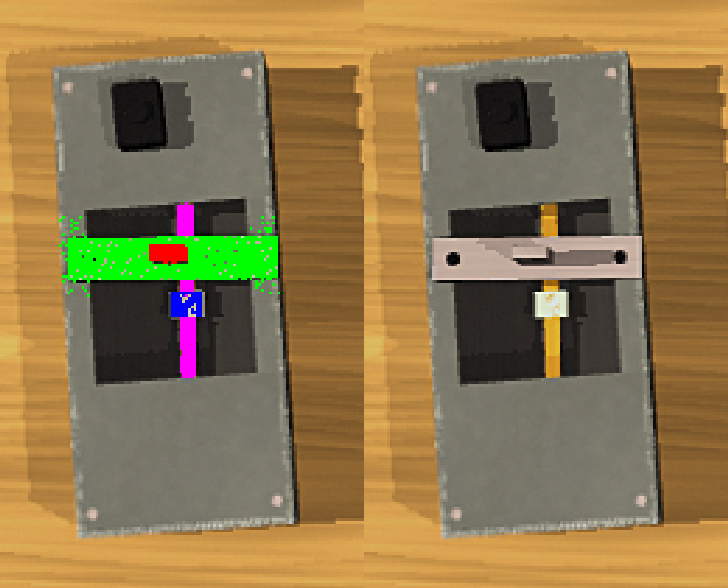

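The overlay confirms the masks: bar line (magenta) at column ~187/2.8, block blue, strap green, lug red. I'll write a planner that prints the rows, then approach the lug.

```bash
cat > plan.py <<'E'
import sys
from h import *
def tgt(p,a,tilt=0):
    a=np.radians(a); y=np.array([np.cos(a),np.sin(a),0]); z=np.array([0,0,-1.])
    return np.array(p,float),Ro.from_matrix(np.c_[np.cross(y,z),y,z])*Ro.from_euler("y",np.radians(tilt))
def state():
    o=monitor.get_obs(); return o,np.array(o["tcp_pos"]),Ro.from_rotvec(o["orientation"])
def plan(wps,step=.04,ang=.12):
    """way points (xyz, tool-y angle deg, tilt deg[, step]) -> rows in tool axes (cm, rad)"""
    o,p,R=state(); rows=[]
    for w in wps:
        q,S=tgt(*w[:3]); st=w[3] if len(w)>3 else step; p0,R0=p,R; dv=(R0.inv()*S).as_rotvec()
        n=max(1,int(np.ceil(max(np.linalg.norm(q-p0)/st,np.linalg.norm(dv)/ang)-.05)))
        for i in range(1,n+1):
            s=np.round(R.inv().apply(p0+(q-p0)*i/n-p)*100,1 if i<n else 2); t=np.round((R.inv()*(R0*Ro.from_rotvec(dv*i/n))).as_rotvec(),2 if i<n else 3)
            p=p+R.apply(s/100); R=R*Ro.from_rotvec(t); rows.append([(s+0).tolist(),(t+0).tolist()])
        rows.append(None)
    k=[]
    for x in rows:
        if x is not None: k.append(x)
        if k and (x is None or len(k)==5): print(str(k).replace(" ","")); k=[]
        if x is None: print("--")
def show():
    o,p,R=state(); M=R.as_matrix(); print("t",o["clock"],"p",p.round(4),"ya",np.degrees(np.arctan2(M[1,1],M[0,1])).round(2),"x",M[:,0].round(3),"z",M[:,2].round(3),"F",o["contact_force"].round(1),"g",round(o["grip_width"],4),round(o["gripper_force"],1),"q",o["joints"].round(2))
E
python3 -c "
from plan import *
show()
plan([((.591,.183,.2),1.5,0),((.591,.183,.135),1.5,0),((.591,.183,.077),1.5,0,.02)])"
```

```text
t 0.1 p [0.1582 0.6556 0.2304] ya 76.43 x [-0.972  0.235 -0.   ] z [-0.    -0.002 -1.   ] F [-0.4  0.4 -0.1] g 0.0855 0.0 q [-1.44  0.48  0.02  1.56 -0.01  1.11 -0.08]
[[[-3.3,-2.2,0.2],[0.0,0.0,0.08]],[[-3.5,-2.0,0.2],[0.0,0.0,0.08]],[[-3.7,-1.7,0.2],[0.0,0.0,0.09]],[[-3.7,-1.3,0.2],[0.0,0.0,0.08]],[[-3.9,-1.1,0.2],[0.0,0.0,0.08]]]
[[[-3.9,-0.7,0.2],[0.0,0.0,0.08]],[[-4.0,-0.4,0.2],[0.0,0.0,0.08]],[[-4.0,-0.1,0.2],[0.0,0.0,0.08]],[[-4.0,0.2,0.1],[0.0,0.0,0.09]],[[-4.0,0.6,0.2],[0.0,0.0,0.08]]]
[[[-3.9,0.9,0.2],[0.0,0.0,0.08]],[[-3.8,1.2,0.2],[0.0,0.0,0.08]],[[-3.7,1.6,0.2],[0.0,0.0,0.08]],[[-3.6,1.8,0.2],[0.0,0.0,0.08]],[[-3.4,2.0,0.2],[0.0,0.0,0.09]]]
[[[-3.21,2.42,0.21],[0.0,0.002,0.078]]]
--
[[[0.0,0.0,3.2],[0.0,0.0,0.0]],[[0.0,0.0,3.3],[0.0,0.0,0.0]]]
--
[[[0.0,0.0,1.9],[0.0,0.0,0.0]],[[0.0,0.0,2.0],[0.0,0.0,0.0]],[[0.0,0.0,1.9],[0.0,0.0,0.0]]]
--
```

```bash
python3 -m crank '[[[-3.3,-2.2,0.2],[0,0,0.08]],[[-3.5,-2,0.2],[0,0,0.08]],[[-3.7,-1.7,0.2],[0,0,0.09]],[[-3.7,-1.3,0.2],[0,0,0.08]],[[-3.9,-1.1,0.2],[0,0,0.08]]]' 5 60
python3 -m crank '[[[-3.9,-0.7,0.2],[0,0,0.08]],[[-4,-0.4,0.2],[0,0,0.08]],[[-4,-0.1,0.2],[0,0,0.08]],[[-4,0.2,0.1],[0,0,0.09]],[[-4,0.6,0.2],[0,0,0.08]]]'
python3 -m crank '[[[-3.9,0.9,0.2],[0,0,0.08]],[[-3.8,1.2,0.2],[0,0,0.08]],[[-3.7,1.6,0.2],[0,0,0.08]],[[-3.6,1.8,0.2],[0,0,0.08]],[[-3.4,2,0.2],[0,0,0.09]]]'
python3 -m crank '[[[-3.2,2.4,0.2],[0,0,0.08]],[[0,0,0],[0,0,0]],[[0,0,0],[0,0,0]]]'
python3 -c "
from plan import *
show()
plan([((.591,.183,.135),1.5,0),((.591,.183,.077),1.5,0,.02)])"
```

```text
clock: 0.6
tcp_pos: [0.2942, 0.5067, 0.2209]
orientation: [-1.003, -2.977, 0.001]
contact_force: [0.4, 1.1, 0.4]
grip_width: 0.05
gripper_force: 0.0
clock: 1.1
tcp_pos: [0.4294, 0.359, 0.2121]
orientation: [-1.588, -2.71, 0.0]
contact_force: [0.5, 1.2, 0.1]
grip_width: 0.0498
gripper_force: 0.0
clock: 1.6
tcp_pos: [0.5644, 0.2116, 0.202]
orientation: [-2.107, -2.33, 0.0]
contact_force: [-0.1, 0.4, 0.5]
grip_width: 0.0497
gripper_force: 0.0
clock: 1.9
tcp_pos: [0.591, 0.1826, 0.1998]
orientation: [-2.196, -2.246, 0.002]
contact_force: [-0.0, 0.1, 0.1]
grip_width: 0.05
gripper_force: 0.0
t 1.9 p [0.591  0.1826 0.1998] ya 1.28 x [-0.022  1.    -0.001] z [-0.001 -0.001 -1.   ] F [-0.   0.1  0.1] g 0.05 0.0 q [-0.75  0.44  0.47  1.75 -0.23  1.   -0.17]
[[[0.0,0.0,3.2],[0.0,0.0,0.0]],[[0.04,0.01,3.28],[-0.001,0.001,-0.004]]]
--
[[[0.0,0.0,1.9],[0.0,0.0,0.0]],[[0.0,0.0,2.0],[0.0,0.0,0.0]],[[0.0,0.0,1.9],[0.0,0.0,0.0]]]
--
```

```bash
python3 -m crank '[[[0,0,3.2],[0,0,0]],[[0,0,3.3],[0,0,0]],[[0,0,2],[0,0,0]],[[0,0,2],[0,0,0]],[[0,0,1.8],[0,0,0]]]'
python3 -m crank '[[[0,0,0],[0,0,0]],[[0,0,0],[0,0,0]],[[0,0,0],[0,0,0]],[[0,0,0],[0,0,0]],[[0,0,0],[0,0,0]]]' 0.4 60
python3 -c "
from plan import *
show()
plan([((.591,.183,.13),1.5,0,.02),((.5781,-.1307,.13),-93.4,0),((.5781,-.1307,.04),-93.4,0)])"
```

```text
clock: 2.4
tcp_pos: [0.5893, 0.1858, 0.076]
orientation: [-2.189, -2.251, 0.001]
contact_force: [0.2, -0.2, 0.2]
grip_width: 0.05
gripper_force: 0.0
clock: 2.9
tcp_pos: [0.5914, 0.1843, 0.0784]
orientation: [2.194, 2.248, 0.003]
contact_force: [-0.0, 1.7, 3.8]
grip_width: 0.0087
gripper_force: 62.0
t 2.9 p [0.5914 0.1843 0.0784] ya 1.4 x [-0.024  1.     0.001] z [ 0.001  0.001 -1.   ] F [-0.   1.7  3.8] g 0.0087 62.0 q [-0.7   0.59  0.4   1.84 -0.32  0.77 -0.1 ]
[[[0.0,0.0,-1.7],[0.0,0.0,0.0]],[[-0.1,0.0,-1.7],[0.0,0.0,0.0]],[[-0.03,-0.04,-1.76],[0.001,-0.001,-0.002]]]
--
[[[-2.2,-0.2,0.0],[0.0,0.0,0.12]],[[-2.3,0.2,0.0],[0.0,0.0,0.12]],[[-2.2,0.4,0.0],[0.0,0.0,0.11]],[[-2.1,0.6,0.0],[0.0,0.0,0.12]],[[-2.1,0.9,0.0],[0.0,0.0,0.12]]]
[[[-2.0,1.1,0.0],[0.0,0.0,0.12]],[[-1.8,1.3,0.0],[0.0,0.0,0.12]],[[-1.6,1.6,0.0],[0.0,0.0,0.12]],[[-1.4,1.7,0.0],[0.0,0.0,0.11]],[[-1.2,1.9,0.0],[0.0,0.0,0.12]]]
[[[-1.0,2.0,0.0],[0.0,0.0,0.12]],[[-0.8,2.1,0.0],[0.0,0.0,0.12]],[[-0.5,2.2,0.0],[0.0,0.0,0.12]],[[-0.17,2.21,-0.01],[0.0,0.0,0.117]]]
--
[[[0.0,0.0,3.0],[0.0,0.0,0.0]],[[0.0,0.0,3.0],[0.0,0.0,0.0]],[[-0.01,0.01,3.0],[0.0,0.0,0.0]]]
--
```

```bash
python3 -m crank '[[[0,0,-1.7],[0,0,0]],[[-0.1,0,-1.7],[0,0,0]],[[0,0,-2.8],[0,0,0]]]'
python3 -m crank '[[[-2.2,-0.2,0],[0,0,0.12]],[[-2.3,0.2,0],[0,0,0.12]],[[-2.2,0.4,0],[0,0,0.11]],[[-2.1,0.6,0],[0,0,0.12]],[[-2.1,0.9,0],[0,0,0.12]]]'
python3 -m crank '[[[-2,1.1,0],[0,0,0.12]],[[-1.8,1.3,0],[0,0,0.12]],[[-1.6,1.6,0],[0,0,0.12]],[[-1.4,1.7,0],[0,0,0.11]],[[-1.2,1.9,0],[0,0,0.12]]]'
python3 -m crank '[[[-1,2,0],[0,0,0.12]],[[-0.8,2.1,0],[0,0,0.12]],[[-0.5,2.2,0],[0,0,0.12]],[[-0.2,2.2,0],[0,0,0.12]],[[0,0,0],[0,0,0]]]'
python3 -m crank '[[[0,0,0],[0,0,0]],[[0,0,0],[0,0,0]],[[0,0,0],[0,0,0]]]'
python3 - <<'E'
from plan import *
show()
im,d=optics.grab_frame("top"); P=cloud("top",d)
o,p,R=state(); c=proj("top",[[p[0],p[1],p[2]-.01]])[0]
X=P[(d>0)&(P[...,2]>.05)&(P[...,2]<.10)&(abs(P[...,0]-p[0])<.13)&(abs(P[...,1]-p[1])<.05)]
print(len(X),np.median(X[:,2]) if len(X) else 0)
save("carry.png",cv2.resize(im[140:340,300:480],None,fx=3,fy=3))
E
```

```text
clock: 3.2
tcp_pos: [0.5895, 0.182, 0.1387]
orientation: [-2.194, -2.247, 0.005]
contact_force: [-0.3, -0.2, -2.1]
grip_width: 0.0092
gripper_force: 61.1
clock: 3.7
tcp_pos: [0.5861, 0.0697, 0.1394]
orientation: [-2.757, -1.506, -0.0]
contact_force: [-0.5, -0.4, -1.4]
grip_width: 0.0089
gripper_force: 61.3
clock: 4.2
tcp_pos: [0.5812, -0.0422, 0.1394]
orientation: [-3.075, -0.64, -0.0]
contact_force: [0.2, -0.1, -2.2]
grip_width: 0.0091
gripper_force: 61.3
clock: 4.7
tcp_pos: [0.5761, -0.1347, 0.1397]
orientation: [3.137, -0.114, 0.0]
contact_force: [-0.7, -1.3, -1.1]
grip_width: 0.0091
gripper_force: 61.2
clock: 5.0
tcp_pos: [0.5772, -0.1295, 0.1392]
orientation: [-3.139, 0.098, 0.0]
contact_force: [0.4, 0.0, -2.6]
grip_width: 0.0087
gripper_force: 61.2
t 5.0 p [ 0.5772 -0.1295  0.1392] ya -93.59 x [ 0.998 -0.063 -0.   ] z [-0.     0.001 -1.   ] F [ 0.4  0.  -2.6] g 0.0087 61.2 q [-0.51  0.6   0.88  1.89 -0.57  0.93 -1.  ]
0 0
```

View pics/carry.png

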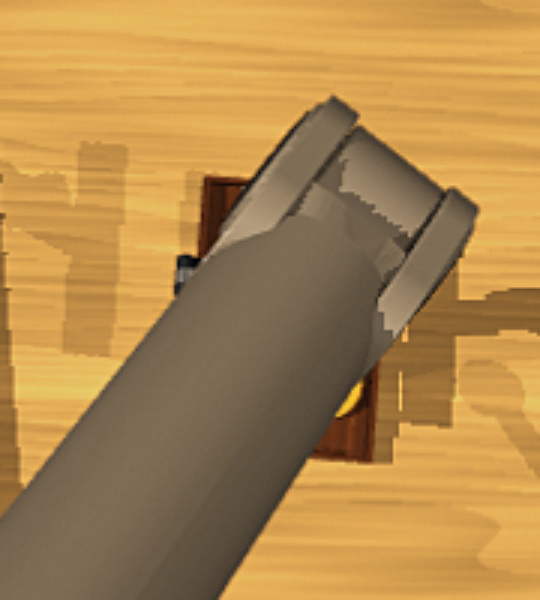

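```bash
python3 -m crank '[[[0.2,0.1,3],[0,0,0]],[[0,0,3],[0,0,0]],[[0,0,3],[0,0,0]],[[0,0,1.5],[0,0,0]],[[0,0,0],[0,0,0]]]'
python3 -m crank '[[[0,0,0.4],[0,0,0]],[[0,0,0.3],[0,0,0]],[[0,0,0.3],[0,0,0]],[[0,0,0.2],[0,0,0]],[[0,0,0],[0,0,0]]]'
python3 -c "
from plan import *
show()"
```

```text
clock: 5.55
tcp_pos: [0.5777, -0.1312, 0.0326]
orientation: [-3.139, 0.101, 0.006]
contact_force: [-0.0, 0.6, -2.0]
grip_width: 0.0089
gripper_force: 61.2
clock: 6.05
tcp_pos: [0.5791, -0.132, 0.0225]
orientation: [-3.14, 0.102, -0.001]
contact_force: [-0.0, -0.7, -1.2]
grip_width: 0.0087
gripper_force: 61.3
t 6.05 p [ 0.5791 -0.132   0.0225] ya -93.73 x [ 0.998 -0.065  0.   ] z [ 0.  0. -1.] F [-0.  -0.7 -1.2] g 0.0087 61.3 q [-0.4   0.75  0.72  1.93 -0.73  0.74 -0.88]
```

```bash
python3 -m crank '[[[0,0,0.1],[0,0,0]],[[0,0,0],[0,0,0]]]'
python3 -m crank '[[[0,0,0],[0,0,0]],[[0,0,0],[0,0,0]],[[0,0,0],[0,0,0]],[[0,0,-0.5],[0,0,0]],[[0,0,-1],[0,0,0]]]' 2.2
python3 -m crank '[[[0,0,-2.5],[0,0,0]],[[0,0,-4],[0,0,0]],[[0,0,-4],[0,0,0]],[[0,0,-4],[0,0,0]]]' 3.5
python3 -c "
from plan import *
show()
plan([((.60,.1805,.18),-86,0)])"
```

```text
clock: 6.25
tcp_pos: [0.5791, -0.1321, 0.0223]
orientation: [-3.139, 0.103, -0.001]
contact_force: [-3.9, 1.5, 7.2]
grip_width: 0.009
gripper_force: 62.5
clock: 6.75
tcp_pos: [0.5785, -0.1319, 0.0362]
orientation: [-3.14, 0.102, 0.002]
contact_force: [0.5, -0.9, 0.0]
grip_width: 0.0221
gripper_force: 0.0
clock: 7.15
tcp_pos: [0.5786, -0.1323, 0.1835]
orientation: [3.14, -0.104, 0.0]
contact_force: [0.4, 0.9, 0.5]
grip_width: 0.0348
gripper_force: 0.0
t 7.15 p [ 0.5786 -0.1323  0.1835] ya -93.78 x [ 0.998 -0.066  0.   ] z [ 0. -0. -1.] F [0.4 0.9 0.5] g 0.0348 0.0 q [-0.55  0.55  0.93  1.85 -0.52  1.01 -1.03]
[[[0.0,-3.9,0.0],[0.0,0.0,-0.02]],[[0.1,-3.9,0.1],[0.0,0.0,-0.01]],[[0.1,-4.0,0.0],[0.0,0.0,-0.02]],[[0.2,-3.9,0.1],[0.0,0.0,-0.02]],[[0.3,-3.9,0.0],[0.0,0.0,-0.01]]]
[[[0.3,-3.9,0.1],[0.0,0.0,-0.02]],[[0.4,-3.9,0.0],[0.0,0.0,-0.02]],[[0.51,-3.87,0.05],[0.0,0.0,-0.016]]]
--
```

```bash
python3 -m crank '[[[0,-3.9,0],[0,0,-0.02]],[[0.1,-3.9,0.1],[0,0,-0.01]],[[0.1,-4,0],[0,0,-0.02]],[[0.2,-3.9,0.1],[0,0,-0.02]],[[0,0,0],[0,0,0]]]'
python3 -m crank '[[[0,0,0],[0,0,0]]]'
python3 - <<'E'
from plan import *
show()
im,d=optics.grab_frame("top"); P=cloud("top",d); np.savez("f_top2",im=im,d=d)
save("mid.png",cv2.resize(im[140:345,180:450],None,fx=2.9,fy=2.9))
X=P[(d>0)&(abs(P[...,0]-.578)<.12)&(abs(P[...,1]+.1315)<.034)]
L=X[(X[:,2]>.036)&(X[:,2]<.06)]; print("lug",len(L),L.mean(0),cv2.minAreaRect((L[:,:2]*1000).astype(np.float32)))
S=X[(X[:,2]>.0065)&(X[:,2]<.0125)]; print("strap",len(S),np.median(S,0),cv2.minAreaRect((S[:,:2]*1000).astype(np.float32)))
hsv=cv2.cvtColor(im,cv2.COLOR_RGB2HSV); u,v=np.meshgrid(np.arange(640),np.arange(480))
wh=(hsv[...,1]<60)&(hsv[...,2]>130)&(u>355)&(u<405)&(v>195)&(v<298)
c=max(cv2.findContours(wh.astype(np.uint8),0,1)[0],key=cv2.contourArea).reshape(-1,2); print("strap colour",cv2.minAreaRect((ray("top",c,.010)[:,:2]*1000).astype(np.float32)))
yel=(hsv[...,0]>12)&(hsv[...,0]<32)&(hsv[...,1]>140)&(hsv[...,2]>110)&(u>205)&(u<258)&(v>208)&(v<276)&(P[...,2]<.035)
B=ray("top",np.argwhere(yel)[:,::-1],.022)[:,:2]; print("bar",len(B),cv2.fitLine(B.astype(np.float32),cv2.DIST_HUBER,0,.01,.01).ravel(),cv2.minAreaRect((B*1000).astype(np.float32)),np.median(P[yel][:,2]))
E
```

```text
clock: 7.65
tcp_pos: [0.5898, 0.0321, 0.1792]
orientation: [-3.139, -0.023, 0.001]
contact_force: [0.3, 1.4, -0.6]
grip_width: 0.0351
gripper_force: 0.0
clock: 7.75
tcp_pos: [0.5893, 0.0257, 0.1798]
orientation: [3.142, 0.011, 0.001]
contact_force: [-0.5, -1.9, 0.2]
grip_width: 0.0349
gripper_force: 0.0
t 7.75 p [0.5893 0.0257 0.1798] ya -89.59 x [1.    0.007 0.   ] z [ 0. -0. -1.] F [-0.5 -1.9  0.2] g 0.0349 0.0 q [-0.82  0.55  0.92  1.86 -0.52  1.   -1.23]
lug 64 [ 0.57650821 -0.13136568  0.04767533] ((576.1369018554688, -131.43006896972656), (10.491108894348145, 24.652374267578125), 82.73738098144531)
strap 1091 [ 0.57890324 -0.13201146  0.00932686] ((570.4435424804688, -131.5884552001953), (67.59095001220703, 217.92950439453125), 89.91629028320312)
strap colour ((577.0321655273438, -130.69918823242188), (32.88759231567383, 154.54551696777344), 86.32304382324219)
bar 258 [0.9984474  0.05570277 0.5862376  0.17973518] ((579.1900634765625, 178.87234497070312), (118.559814453125, 12.589767456054688), 4.3103346824646) 0.022624466834962602
```

View pics/mid.png

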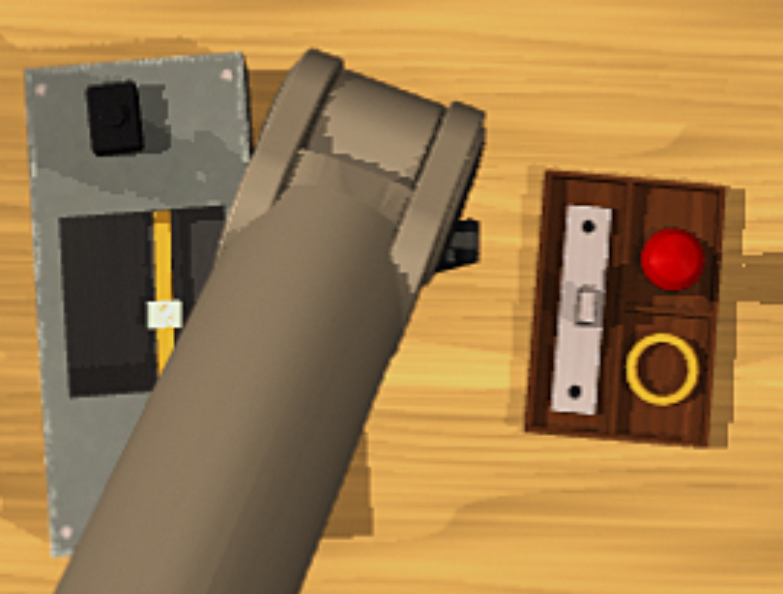

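Strap lies in the long compartment (crop 555–610, 207–413), lens and ring untouched. Bar is where it was (block at crop 164,314). On to the bar.

```bash
python3 -c "
from plan import *
plan([((.5975,.1804,.18),-86,0),((.5975,.1804,.09),-86,0,.03),((.5975,.1804,.016),-86,0,.02)])"
```

```text
[[[0.2,-3.9,0.0],[0.0,0.0,-0.02]],[[0.3,-3.9,0.0],[0.0,0.0,-0.01]],[[0.4,-3.9,0.0],[0.0,0.0,-0.02]],[[0.39,-3.89,-0.02],[0.0,0.0,-0.015]]]
--
[[[0.0,0.0,3.0],[0.0,0.0,0.0]],[[0.0,0.0,3.0],[0.0,0.0,0.0]],[[0.0,-0.01,3.0],[0.0,0.0,0.0]]]
--
[[[0.0,0.0,1.9],[0.0,0.0,0.0]],[[0.0,0.0,1.8],[0.0,0.0,0.0]],[[0.0,0.0,1.9],[0.0,0.0,0.0]],[[-0.01,0.0,1.8],[0.0,0.0,0.0]]]
--
```

```bash
python3 -m crank '[[[0.2,-3.9,0],[0,0,-0.02]],[[0.3,-3.9,0],[0,0,-0.01]],[[0.4,-3.9,0],[0,0,-0.02]],[[0.4,-3.9,0],[0,0,-0.015]],[[0,0,0],[0,0,0]]]' 3.5
python3 -m crank '[[[0,0,0],[0,0,0]],[[0,0,3],[0,0,0]],[[0,0,3],[0,0,0]],[[0,0,2],[0,0,0]],[[0,0,0],[0,0,0]]]'
python3 -c "
from plan import *
show()
plan([((.5975,.1804,.016),-86,0,.02)])"
```

```text
clock: 8.3
tcp_pos: [0.5977, 0.1867, 0.179]
orientation: [-3.137, -0.12, -0.0]
contact_force: [0.3, 1.0, -0.8]
grip_width: 0.0351
gripper_force: 0.0
clock: 8.8
tcp_pos: [0.596, 0.1776, 0.0973]
orientation: [3.137, 0.103, -0.007]
contact_force: [0.1, 0.0, 0.2]
grip_width: 0.0352
gripper_force: 0.0
t 8.8 p [0.596  0.1776 0.0973] ya -86.25 x [ 0.998  0.065 -0.004] z [-0.004 -0.003 -1.   ] F [0.1 0.  0.2] g 0.0352 0.0 q [-0.95  0.69  0.81  1.83 -0.63  0.9  -1.35]
[[[0.0,-0.1,1.6],[0.0,0.0,0.0]],[[0.1,0.0,1.6],[0.0,0.0,0.0]],[[0.0,-0.1,1.7],[0.0,0.0,0.0]],[[0.1,0.0,1.6],[0.0,0.0,0.0]],[[0.0,-0.09,1.62],[0.002,0.004,-0.004]]]
--
```

```bash
python3 -m crank '[[[0,0,1.6],[0,0,0]],[[0,0,1.6],[0,0,0]],[[0,0,1.6],[0,0,0]],[[0,0,1.6],[0,0,0]],[[0,0,1.4],[0,0,0]]]'
python3 -m crank '[[[0,0,0],[0,0,0]],[[0,0,0],[0,0,0]],[[0,0,0],[0,0,0]],[[0,0,0],[0,0,0]]]'
python3 -c "
from plan import *
show()"
```

```text
clock: 9.3
tcp_pos: [0.5972, 0.1811, 0.0197]
orientation: [3.14, 0.11, -0.001]
contact_force: [0.5, -0.3, 0.5]
grip_width: 0.0349
gripper_force: 0.0
clock: 9.7
tcp_pos: [0.5982, 0.1812, 0.0221]
orientation: [-3.139, -0.11, -0.002]
contact_force: [0.0, -0.6, 0.2]
grip_width: 0.0348
gripper_force: 0.0
t 9.7 p [0.5982 0.1812 0.0221] ya -86.0 x [0.998 0.07  0.001] z [ 0.001  0.    -1.   ] F [ 0.  -0.6  0.2] g 0.0348 0.0 q [-0.89  0.78  0.71  1.86 -0.72  0.78 -1.29]
```

```bash
python3 -m crank '[[[0,0,0.5],[0,0,0]],[[0,0,0.45],[0,0,0]],[[0,0,0],[0,0,0]],[[0,0,0],[0,0,0]]]'
python3 -m crank '[[[0,0,0],[0,0,0]],[[0,0,0],[0,0,0]],[[0,0,0],[0,0,0]],[[0,0,0],[0,0,0]],[[0,0,0],[0,0,0]]]' 0.4 100
python3 -c "
from plan import *
show()"
```

```text
clock: 10.1
tcp_pos: [0.5974, 0.181, 0.0116]
orientation: [3.14, 0.11, -0.001]
contact_force: [-0.3, 0.4, -0.0]
grip_width: 0.0351
gripper_force: 0.0
clock: 10.6
tcp_pos: [0.5978, 0.1809, 0.0123]
orientation: [-3.14, -0.109, -0.001]
contact_force: [-1.5, -0.4, 5.4]
grip_width: 0.0082
gripper_force: 99.5
t 10.6 p [0.5978 0.1809 0.0123] ya -86.01 x [0.998 0.07  0.   ] z [ 0.  0. -1.] F [-1.5 -0.4  5.4] g 0.0082 99.5 q [-0.88  0.8   0.7   1.86 -0.73  0.76 -1.28]
```

```bash
python3 -m crank '[[[0,0,-0.3],[0,0,0]],[[0,0,-0.3],[0,0,0]],[[0,0,0],[0,0,0]],[[0,0,0],[0,0,0]],[[0,0,0],[0,0,0]]]'
python3 -m crank '[[[-1,0,0],[0,0,0]],[[-1,0,0],[0,0,0]],[[-1,0,0],[0,0,0]],[[-1,0,0],[0,0,0]],[[-0.2,0,0],[0,0,0]]]'
python3 -m crank '[[[0,0,0],[0,0,0]],[[0,0,0],[0,0,0]],[[0,0,0],[0,0,0]]]'
python3 - <<'E'
from plan import *
show()
im,d=optics.grab_frame("side"); save("s1.png",cv2.resize(im[240:400,170:400],None,fx=3.4,fy=3.4))
P=cloud("side",d); hsv=cv2.cvtColor(im,cv2.COLOR_RGB2HSV)
E
```

```text
clock: 11.1
tcp_pos: [0.5974, 0.1811, 0.0176]
orientation: [3.14, 0.11, -0.001]
contact_force: [-0.4, -0.4, -2.0]
grip_width: 0.0085
gripper_force: 98.6
clock: 11.6
tcp_pos: [0.5537, 0.1782, 0.0177]
orientation: [-3.139, -0.11, 0.003]
contact_force: [-0.3, 0.3, -1.5]
grip_width: 0.0086
gripper_force: 98.6
clock: 11.9
tcp_pos: [0.5563, 0.1782, 0.0179]
orientation: [-3.14, -0.11, -0.001]
contact_force: [0.1, 0.8, -1.7]
grip_width: 0.0086
gripper_force: 98.6
t 11.9 p [0.5563 0.1782 0.0179] ya -86.0 x [0.998 0.07  0.001] z [ 0.001  0.    -1.   ] F [ 0.1  0.8 -1.7] g 0.0086 98.6 q [-0.93  0.74  0.71  1.96 -0.73  0.72 -1.27]
```

View pics/s1.png

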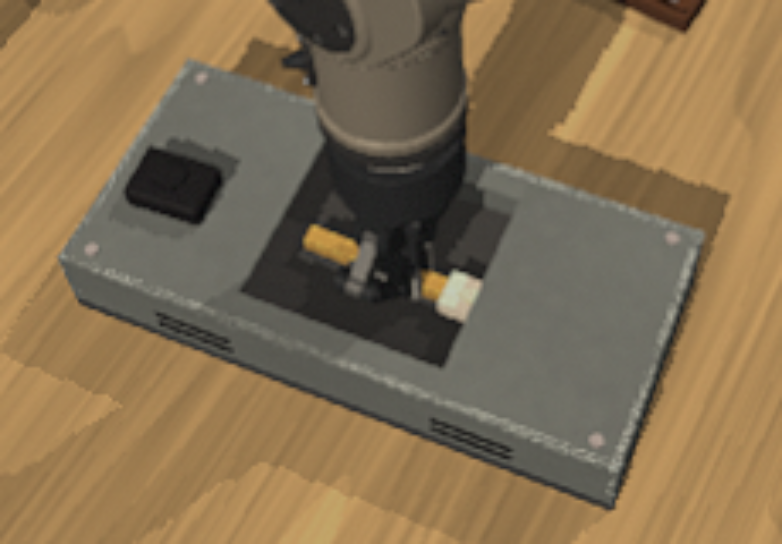

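Bar end shows at crop (308,240), inside the hatch edge; block is at the -x lip. Now tilt.

```bash
cat > bar.py <<'E'
from plan import *
def B(xb,zb,th,step=.012):
    c,s=np.cos(np.radians(th)),np.sin(np.radians(th)); X=(xb+140*c-2.3*s+10.6)/1000; Z=(zb+140*s+2.3*c)/1000
    return ((.5563+.9976*X,.1782+.07*X,Z),-86,th,step)
E
python3 -c "
from bar import *
plan([B(-151,13,9),B(-150,12.5,18)],ang=.04)"
```

```text
[[[-0.1,0.0,-0.5],[0.0,0.04,0.0]],[[0.0,0.0,-0.5],[0.0,0.04,0.0]],[[0.0,0.0,-0.5],[0.0,0.04,0.0]],[[-0.03,-0.01,-0.44],[0.0,0.036,0.0]]]
--
[[[0.0,0.0,-0.5],[0.0,0.04,0.0]],[[0.0,0.0,-0.6],[0.0,0.04,0.0]],[[0.0,0.0,-0.5],[0.0,0.04,0.0]],[[0.01,0.0,-0.53],[0.0,0.038,0.0]]]
--
```

```bash
python3 -m crank '[[[-0.1,0,-0.5],[0,0.04,0]],[[0,0,-0.5],[0,0.04,0]],[[0,0,-0.5],[0,0.04,0]],[[0,0,-0.45],[0,0.036,0]],[[0,0,0],[0,0,0]]]'
python3 -m crank '[[[0,0,-0.5],[0,0.04,0]],[[0,0,-0.6],[0,0.04,0]],[[0,0,-0.5],[0,0.04,0]],[[0,0,-0.55],[0,0.038,0]],[[0,0,0],[0,0,0]]]'
python3 -m crank '[[[0,0,0],[0,0,0]],[[0,0,0],[0,0,0]],[[0,0,0],[0,0,0]]]'
python3 - <<'E'
from bar import *
show()
print(B(-150,12.5,18))
im,d=optics.grab_frame("side"); save("s2.png",cv2.resize(im[240:400,170:400],None,fx=3.4,fy=3.4))
plan([B(-107.2,26.4,18),B(-105,16,28),B(-47,47,28)],ang=.04)
E
```

```text
clock: 12.45
tcp_pos: [0.5528, 0.178, 0.0375]
orientation: [-3.124, -0.109, -0.244]
contact_force: [-0.1, 0.1, -2.3]
grip_width: 0.0087
gripper_force: 98.6
clock: 12.95
tcp_pos: [0.5482, 0.1777, 0.0581]
orientation: [-3.09, -0.108, -0.487]
contact_force: [-0.3, 0.4, -1.4]
grip_width: 0.0083
gripper_force: 98.6
clock: 13.25
tcp_pos: [0.5495, 0.1776, 0.0581]
orientation: [-3.091, -0.108, -0.489]
contact_force: [0.1, 0.3, -2.0]
grip_width: 0.0086
gripper_force: 98.6
t 13.25 p [0.5495 0.1776 0.0581] ya -86.01 x [0.949 0.066 0.309] z [ 0.308  0.021 -0.951] F [ 0.1  0.3 -2. ] g 0.0086 98.6 q [-1.04  0.55  0.69  2.19 -0.82  0.3  -1.21]
((np.float64(0.5493538839785929), np.float64(0.17771260212359813), np.float64(0.05794980919997148)), -86, 18, 0.012)
[[[1.1,0.0,0.0],[0.0,0.0,0.0]],[[1.1,0.0,0.0],[0.0,0.0,0.0]],[[1.2,0.0,0.0],[0.0,0.0,0.0]],[[1.09,-0.01,0.01],[0.0,0.0,0.0]]]
--
[[[-0.1,0.0,-0.3],[0.0,0.03,0.0]],[[0.0,0.0,-0.2],[0.0,0.04,0.0]],[[-0.1,0.0,-0.3],[0.0,0.03,0.0]],[[0.0,0.0,-0.3],[0.0,0.04,0.0]],[[-0.07,0.0,-0.29],[0.0,0.035,0.0]]]
--
[[[1.1,0.0,0.0],[0.0,0.0,0.0]],[[1.1,0.0,0.0],[0.0,0.0,0.0]],[[1.1,0.0,0.0],[0.0,0.0,0.0]],[[1.1,0.0,0.0],[0.0,0.0,0.0]],[[1.1,0.0,0.0],[0.0,0.0,0.0]]]
[[[1.08,0.0,-0.01],[0.0,0.0,0.0]]]
--
```

View pics/s2.png

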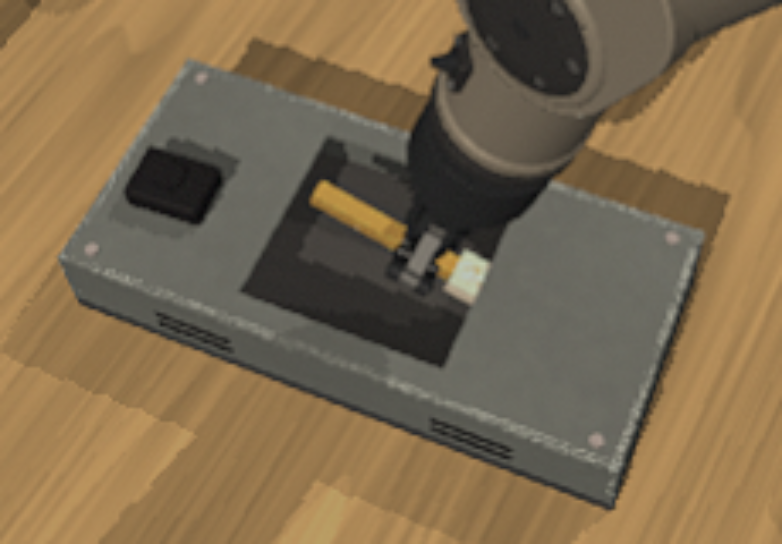

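The raised end is at crop (322,190), above the panel, block near the lip, no contact force. Wrist joint 6 is near its lower limit, so I keep 18° and draw along the bar axis.

```bash
python3 -m crank '[[[1,0,0],[0,0,0]],[[1,0,0],[0,0,0]],[[1,0,0],[0,0,0]],[[1,0,0],[0,0,0]],[[0.5,0,0],[0,0,0]]]'
python3 -m crank '[[[0,0,0],[0,0,0]],[[0,0,0],[0,0,0]],[[0,0,0],[0,0,0]]]'
python3 - <<'E'
from bar import *
show()
plan([B(-105,21,24),B(-105,18.5,26)],ang=.04)
E
```

```text
clock: 13.8
tcp_pos: [0.5934, 0.1807, 0.0728]
orientation: [-3.09, -0.108, -0.492]
contact_force: [-0.6, 0.3, -2.2]
grip_width: 0.0087
gripper_force: 98.7
clock: 14.1
tcp_pos: [0.591, 0.1806, 0.0718]
orientation: [-3.091, -0.108, -0.488]
contact_force: [0.2, -0.5, -1.3]
grip_width: 0.009
gripper_force: 98.7
t 14.1 p [0.591  0.1806 0.0718] ya -86.0 x [0.949 0.066 0.308] z [ 0.307  0.021 -0.951] F [ 0.2 -0.5 -1.3] g 0.009 98.7 q [-1.02  0.59  0.73  2.1  -0.79  0.38 -1.22]
[[[0.0,0.0,-0.3],[0.0,0.04,0.0]],[[0.0,0.0,-0.3],[0.0,0.03,0.0]],[[0.07,0.0,-0.25],[0.0,0.036,0.0]]]
--
[[[-0.12,0.0,-0.26],[0.0,0.035,0.0]]]
--
```

```bash
python3 -m crank '[[[1.2,0,0],[0,0,0]],[[1.2,0,0],[0,0,0]],[[1.2,0,0],[0,0,0]],[[1.2,0,0],[0,0,0]],[[1.2,0,0],[0,0,0]]]'
python3 -m crank '[[[0.3,0,0],[0,0,0]],[[0,0,0],[0,0,0]],[[0,0,0],[0,0,0]],[[0,0,0],[0,0,0]]]'
python3 - <<'E'
from bar import *
show()
o,p,R=state(); plan([((p[0],p[1],p[2]+.13),-86,18,.02)])
im,d=optics.grab_frame("side"); save("s3.png",cv2.resize(im[220:400,160:400],None,fx=3.3,fy=3.3))
E
```

```text
clock: 14.6
tcp_pos: [0.6499, 0.1847, 0.0911]
orientation: [-3.09, -0.108, -0.49]
contact_force: [-0.7, 1.4, -1.9]
grip_width: 0.0088
gripper_force: 98.7
clock: 15.0
tcp_pos: [0.6507, 0.1848, 0.0912]
orientation: [-3.091, -0.108, -0.488]
contact_force: [0.5, -0.0, -3.3]
grip_width: 0.0085
gripper_force: 98.7
t 15.0 p [0.6507 0.1848 0.0912] ya -86.0 x [0.949 0.066 0.308] z [ 0.307  0.022 -0.951] F [ 0.5 -0.  -3.3] g 0.0085 98.7 q [-0.98  0.65  0.77  1.95 -0.76  0.49 -1.25]
[[[0.6,0.0,-1.8],[0.0,0.0,0.0]],[[0.5,0.0,-1.7],[0.0,0.0,0.0]],[[0.6,0.0,-1.8],[0.0,0.0,0.0]],[[0.6,0.0,-1.8],[0.0,0.0,0.0]],[[0.6,0.0,-1.7],[0.0,0.0,0.0]]]
[[[0.5,0.0,-1.8],[0.0,0.0,0.0]],[[0.6,0.0,-1.77],[0.0,0.001,0.0]]]
--
```

View pics/s3.png

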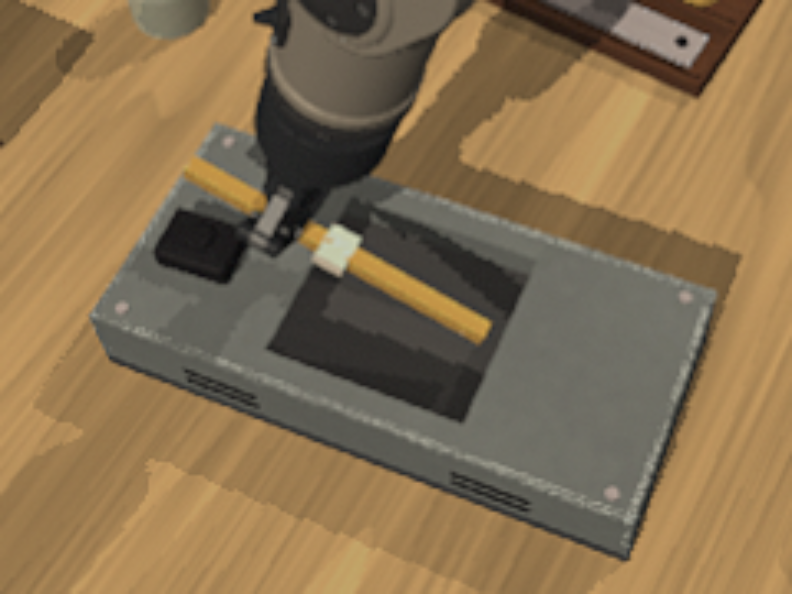

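The bar's lower end (crop 490,330) is clear of the -x lip; switch cover untouched. Lift straight up.

```bash
python3 -m crank '[[[0.6,0,-1.8],[0,0,0]],[[0.5,0,-1.7],[0,0,0]],[[0.6,0,-1.8],[0,0,0]],[[0.6,0,-1.8],[0,0,0]],[[0.6,0,-1.7],[0,0,0]]]'
python3 -m crank '[[[0.5,0,-1.8],[0,0,0]],[[0.6,0,-1.8],[0,0,0]],[[0.6,0,-1.8],[0,0,0]],[[0,0,0],[0,-0.05,0]],[[0,0,0],[0,-0.05,0]]]'
python3 -m crank '[[[0,0,0],[0,-0.05,0]],[[0,0,0],[0,0,0]],[[0,0,0],[0,0,0]],[[0,0,0],[0,0,0]],[[0,0,0],[0,0,0]]]'
python3 -m crank '[[[0,0,0],[0,0,0]],[[0,0,0],[0,0,0]],[[0,0,0],[0,0,0]]]'
python3 - <<'E'
from bar import *
show()
im,d=optics.grab_frame("side"); save("s4.png",im[40:420,130:480])
P=cloud("side",d); hsv=cv2.cvtColor(im,cv2.COLOR_RGB2HSV); p=state()[1]
m=(d>0)&(hsv[...,0]>12)&(hsv[...,0]<32)&(hsv[...,1]>140)&(P[...,2]>.075)&(abs(P[...,1]-p[1])<.03)&(abs(P[...,0]-p[0])<.2)
X=P[m]; print(len(X),X.min(0),X.max(0))
E
```

```text
clock: 15.55
tcp_pos: [0.6513, 0.1849, 0.1848]
orientation: [-3.09, -0.108, -0.488]
contact_force: [0.6, -0.0, -2.6]
grip_width: 0.0085
gripper_force: 98.6
clock: 16.05
tcp_pos: [0.6507, 0.1853, 0.2414]
orientation: [-3.113, -0.109, -0.332]
contact_force: [-0.2, 0.8, -1.7]
grip_width: 0.0086
gripper_force: 98.6
clock: 16.55
tcp_pos: [0.6508, 0.1849, 0.2406]
orientation: [-3.123, -0.109, -0.257]
contact_force: [0.1, 0.7, -2.9]
grip_width: 0.0084
gripper_force: 98.6
clock: 16.85
tcp_pos: [0.6512, 0.1849, 0.2409]
orientation: [-3.123, -0.109, -0.257]
contact_force: [-0.7, 0.0, -1.5]
grip_width: 0.0088
gripper_force: 98.6
t 16.85 p [0.6512 0.1849 0.2409] ya -85.99 x [0.984 0.069 0.163] z [ 0.163  0.012 -0.987] F [-0.7  0.  -1.5] g 0.0088 98.6 q [-1.08  0.56  1.    1.72 -0.54  0.98 -1.41]
637 [0.51396946 0.17018307 0.21665763] [0.71974443 0.19710778 0.2631615 ]
```

View pics/s4.png

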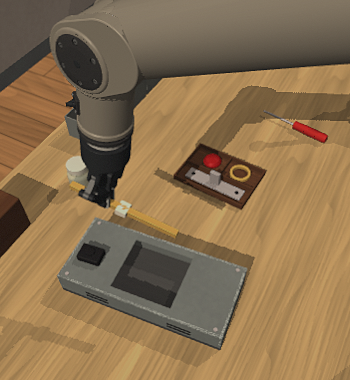

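The bar (70–175, 185–235) hangs free with all of it above z = 0.216, the hatch is empty, and the strap lies in the tray with everything else in place. Handing in.

```bash
python3 -c "
from bench import r
print(r.hand_in())"
```

```text
the job is handed in; nothing more can be done
None
```

The job is handed in, with no verdict returned: the strap lies flat and released in the long compartment, and the gripper holds the bar still, at least 15 cm above the top panel; the lens, ring, cover and screwdriver look unmoved in the last picture, and the arm never went near the wrench, which is out of that view.

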